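# Pressure-test a pump barrel: guard, safety catch, hold the valve lever

### The job

Pressure-test the steel pump barrel clamped in the green chamber: first fold the yellow-framed splash guard fully shut over it, then flip the red safety catch on the grey valve stand all the way over to its open side, then pull the black-knobbed lever that it was barring towards the front of the stand as far as it goes. The lever springs back when let go, so finish while still holding it fully pulled, with the guard shut and the catch open. Leave the oil bottle, the red seal ring and the spanner where they are.

Things in the scene. Friction and masses are not known exactly. Their poses are not given: they have to be found in the camera images.
- chamber: Open-topped green steel box fixed to the bench, 160 (x) x 180 (y) x 100 mm high, walls 6 mm, with the clamped barrel inside. Origin at the centre of its underside; its front faces its own -x. Its place on the bench and its yaw (up to 0.3 rad) vary, and it may be left or right of the valve stand.
- guard (a joint): Angle of the splash guard, rad: 0 = fully shut, flat on the chamber (a stop), 1.57 = upright, 1.8 = end stop leaning back. Starts open, 1.1 to 1.5. Stiff friction hinge (about 0.4 N m, plus a 0.22 kg panel): it stays where it is left; 3 to 5 N at the free edge moves it.
- guard_hinge (a point): Middle of the guard's hinge line, on the chamber's far (+x) top edge, 101 mm above the bench, level with the shut guard's underside; the line runs along the chamber's y. The guard is a rigid panel 175 mm long (hinge to free edge), 180 mm wide, 8 mm thick (yellow frame, clear window, solid all over). Shut, it runs from here along the chamber's -x.
- guard_edge (a point): Middle of the guard's free edge, half-way through its thickness, 175 mm from the hinge line.
- valve_stand: Grey block with an aluminium top, fixed to the bench, 130 (x) x 140 (y) x 80 mm high, small pressure gauge on its top at the rear. Origin at the centre of its underside; its front faces its own -x; its place on the bench and yaw (up to 0.3 rad) vary.
- catch (a joint): Angle of the red safety catch, rad: 0 = its bar lies across the lever's path and blocks it; 1.5 = fully open, end stop, bar upright. Starts 0 to 0.12. It has some friction (0.07 N m, about 2 N at its thumb tab) and stays where it is left.
- catch_hinge (a point): Point on the catch's hinge line, under its thumb tab, 90.5 mm above the bench; the line runs along the stand's x. The catch is a bell-crank: here stands the thumb tab; 45 mm further back (+x) a level bar, 70 mm long, 12 x 10 mm, runs from the hinge line to the stand's -y, across the front of the lever rod. Pushing the tab to the stand's +y and down to level raises the bar.
- catch_tab (a point): Middle of the top end of the catch's thumb tab, 53 mm from the hinge line; upright when the catch is closed. The tab is 26 mm wide (along the stand's x) and 8 mm thick, its broad faces looking to the stand's +y and -y.
- lever (a joint): Angle of the lever, rad: 0 = at rest, leaning 0.35 rad back from vertical (to the stand's +x); grows as the knob is pulled to the stand's front (-x); 0.7 = fully pulled, end stop, leaning 0.35 rad to the front. A spring returns it: about 2.5 N at the knob at rest, 5.5 N fully pulled. With the catch closed it is stopped at 0.1 to 0.25, depending on the force.
- lever_pivot (a point): Pivot of the lever, 50 mm above the stand's origin; its axis runs along the stand's y.
- lever_knob (a point): Centre of the lever's black ball knob, 36 mm diameter, 170 mm from the pivot on a 12 mm steel rod; about 210 mm above the bench.
- oil: Bystander: grey closed oil bottle, 60 mm diameter, 130 mm high, upright; origin at the centre of its underside.
- seal: Bystander: red seal ring lying flat, 72 mm outside diameter, 12 mm high; origin at the centre of its underside.
- spanner: Bystander: spanner lying flat along its own x, about 180 mm long; origin about the middle of its underside.

How it is judged:
By the outcome, as a careful person would: the job done as asked, in the order asked, and still so for the second after the job is handed in, while the arm keeps its last pose, push and grip.
It also fails if it takes over 69 s, if anything falls off the work surface, if the arm or the gripper's body presses on something with over 40 N, if the wrist force passes 120 N, or if a joint passes its speed limit or range.

### The arm

A 6-joint arm with a two-finger parallel gripper is mounted at the origin on the work surface. World frame = base frame: x ahead of the robot, y to its left, z up, the work surface at z = 0. Lengths are in mm, angles in rad, forces in N, time in s.
With the tool pointing down it reaches from about 250 to 775 mm from the base axis. Payload 8.9 kg.
Tool frame: the origin (TCP) lies midway between the tips of the shut fingers; the grasp point (between the pads) lies env.pinch_z behind it (env.pinch_z is the distance from the TCP to the grasp point, in mm); x points along the fingers, z is the direction in which the jaws open and shut, and the axes are right-handed (so a half turn about x gives the same grasp; the last joint's range is limited). The gripper opens to 85 mm and grips with 20 to 120 N. Pads are 22 mm wide; open, the fingers measure 114 mm over their backs; the gripper's body (76 mm by 85 mm) begins 54 mm behind the grasp point. The pads swing forward as they close: fully open they stand 13 mm farther back than shut.
Start: joints at [1.174, 0.291, -0.153, 1.127, 0, 1.431], TCP at [133.845, 507.651, 231.305] pointing down, gripper open.
Joint ranges: [-2.52, 2.52], [-0.91, 1.74], [-1.3, 1.37], [-1.96, 2.02], [-1.52, 1.47], [-3.14, 3.14]. Speed limits (rad/s): [2.22, 2.22, 2.79, 3.14, 3.14, 3.14].

### API

Orientations are given as a 3x3 rotation matrix whose columns are the frame's x, y, z axes.
In Python, from workcell import env, eyes, models gives the robot as it stands.
- The arm moves only by the shell command python3 -m pendant 'ROWS' [FORCE]. ROWS is JSON, a list of rows, each a list of 7 numbers: the shift along the world's x, y, z in cm, then the turn, a rotation vector about the world's x, y, z in degrees, then the closure in counts, from 0 (fully open) to 255 (shut). A call has 1 to 5 rows; each row is the pose to reach, as a shift and turn from the pose commanded when the call began; what a row does not reach only later rows make up. A row lasts 1/8 s, in which the tool goes at most 62.5 mm and 10.7 degrees, less where a joint would pass 70% of its speed; a pose out of reach is approached as far as the arm can. A call with a gripper value outside its range is refused whole. The fingers move at their own pace and stop on an object; FORCE is the grip in N (left out, the last holds). Time passes only in rows, so rows that repeat a pose let the fingers close. It gives the time, the measured TCP pose, the force and the opening at its end, in the units of the state.
- env.read_state(): the state, without advancing time (a new reading comes with each control period).
- eyes.read_camera(name): name is "scene" or "top" or "wrist"; returns (picture, depth): 420x560x3 uint8, blue, green, red; 420x560 float32, mm along the optical axis (not along the pixel's ray), 0 where there is no reading.
- eyes.get_calibration(name): a dict with "vfov" (degrees; the focal length in pixels is half the picture's height over the tangent of half this angle, whatever the lens; pixels are square), "cx", "cy" (the principal point, pixels), "eye" and "attitude" of the camera in the world. Camera axes: x right, y up, looking along -z (the intrinsics and any distortion apply to the point x, -y, -z); pixel columns grow to the right and rows downward; lengths in mm; the calibration is good to about 2 mm. A picture is of the moment at which its call begins: read the wrist's pose just before it. get_calibration takes no time and is no camera call; for the wrist camera it gives the pose at the moment of the call.
- env.sign_off(): hands the job in, once; it reports no verdict.
Trained networks look in the newest picture that a camera, given by its name, has taken for a name from the list of things; names that differ only in an ending like _2 or _b are one class to them, and where a whole thing is asked for, a point or a joint stands for the part that bears it (a point fixed in the world has none). Each returns a list of dicts, best first, with "p" (0 to 1); they miss things now and then, are a little off and sometimes report something else, mostly with a low value. They report only what shows in the picture. A call takes as long as a camera call.
- models.search_frame(name, camera): "extent" ([centre column, centre row, width, height] in pixels, round what is visible of it).
The state is a dict: "time": time; "joint_pos": joint angles; "joint_vel": joint speeds; "tau": joint torques, N m; "tcp_pos": TCP position; "tool_rot": TCP orientation; "contact_force": force on the tool from outside, world axes, zero at the start; "ft_torque": the same for the moment, N m; "opening": opening from 0.0 (shut) to 1.0 (fully open).
Only numpy, scipy, OpenCV 4.12 (cv2) and the standard library are available. Lean on these libraries where they do the work, as an engineer would, in place of code of your own. Each camera call takes 0.05 s, during which the arm holds its last target.

## Working session

There is one attempt and no reset: what is moved stays moved. The work goes in short steps, Python scripts to look and compute and a shell command to move; the robot and the scene stay as the last step left them, time stands still between calls to the robot, and variables do not carry over. Pictures are saved under pics/ and viewed, and the job is handed in when it is done.

```bash
ls; mkdir -p pics; cat > h.py <<'E'
import numpy as np, cv2
from workcell import env, eyes, models
def shot(n,f):
    p,d=eyes.read_camera(n); cv2.imwrite('pics/'+f+'.png',p); np.save('pics/'+f+'.npy',d); return p,d
def toworld(n,u,v,d,c=None):
    c=c or eyes.get_calibration(n)
    f=210/np.tan(np.radians(c['vfov'])/2)
    x=(np.asarray(u)-c['cx'])/f*d; y=(np.asarray(v)-c['cy'])/f*d
    P=np.stack([x,-y,-np.asarray(d)*np.ones_like(x)],-1)
    return P@np.array(c['attitude']).T+np.array(c['eye'])
E
python3 - <<'E'
from h import *
for n in('scene','top'):
    shot(n,n+'0'); c=eyes.get_calibration(n); print(n,c)
    for k in('chamber','guard','guard_edge','valve_stand','catch','catch_tab','lever_knob','oil','seal','spanner'):
        r=models.search_frame(k,n); print(k,[(x['extent'],round(x['p'],2)) for x in r[:2]])
print(env.read_state()); print(env.pinch_z)
E
```

```text
pics
scene {'vfov': 42.62575422226706, 'cx': 276.76942204866054, 'cy': 204.11405427423392, 'eye': array([ 627.52027294,  929.647743  , 1411.01128873]), 'attitude': array([[-0.99950415, -0.01681333,  0.0266227 ],
       [ 0.02921076, -0.81077218,  0.58463254],
       [ 0.01175532,  0.58512032,  0.81086128]])}
chamber [([306.1, 284.8, 85.3, 112.0], 0.82), ([289.8, 151.8, 45.8, 67.5], 0.4)]
guard [([283.3, 277.1, 30.4, 92.2], 0.96)]
guard_edge [([283.0, 276.4, 30.7, 94.2], 0.64)]
valve_stand [([288.4, 151.8, 41.7, 69.7], 0.69)]
catch []
catch_tab [([297.6, 154.2, 25.3, 22.4], 0.64)]
lever_knob [([279.4, 139.1, 21.0, 32.6], 0.63)]
oil [([222.9, 224.1, 20.9, 39.4], 0.61)]
seal [([285.7, 382.6, 27.0, 29.7], 0.75)]
spanner [([282.6, 124.1, 48.7, 13.5], 0.51), ([279.5, 136.3, 23.3, 36.6], 0.45)]
top {'vfov': 43.30522661893064, 'cx': 279.43052807082773, 'cy': 221.5256415495958, 'eye': array([ 478.65558241,   -2.11459577, 1440.12103171]), 'attitude': array([[ 0.00274455,  0.99763428, -0.06868997],
       [-0.99997987,  0.00234506, -0.00589578],
       [-0.00572075,  0.06870476,  0.99762063]])}
[... 705 characters left out ...]
  3.78107345e-05,  1.43150214e+00]), 'joint_vel': array([ 0.00026971, -0.00069445, -0.00178509, -0.0002189 ,  0.00053377,
       -0.00123274]), 'tau': array([-4.18744357e-04, -5.37030530e+01,  3.31646490e+01,  1.52592482e-03,
        3.76270543e-05,  9.55557340e-06]), 'tcp_pos': array([133.83941984, 507.63707317, 231.28319006]), 'tool_rot': array([[-5.85141575e-05, -9.66946471e-01,  2.54979448e-01],
       [-4.17560402e-05,  2.54979451e-01,  9.66946471e-01],
       [-9.99999997e-01,  4.59331260e-05, -5.52957635e-05]]), 'contact_force': array([ 0.07567623,  0.52237594, -0.83461196]), 'ft_torque': array([ 0.02399185, -0.00813559, -0.03208029]), 'opening': 1.0003147215308987}
18.700000000000003
```

```bash
python3 - <<'E'
import cv2
a=cv2.imread('pics/top0.png')[140:320,80:500]; cv2.imwrite('pics/topz.png',cv2.resize(a,None,fx=1.9,fy=1.9,interpolation=cv2.INTER_CUBIC))
a=cv2.imread('pics/top0.png')[170:290,310:480]; cv2.imwrite('pics/topz2.png',cv2.resize(a,None,fx=4.6,fy=4.6,interpolation=cv2.INTER_CUBIC))
E
```

```text
(no output)
```

View pics/scene0.png

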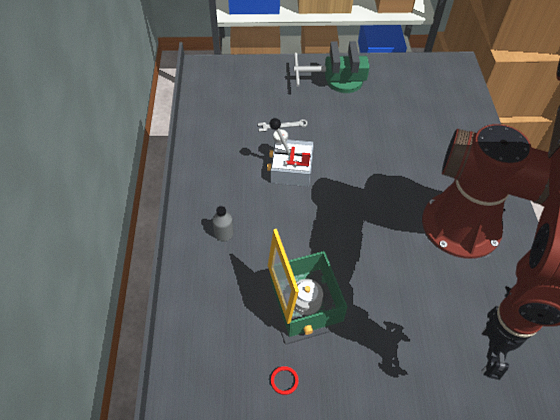

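View pics/topz.png

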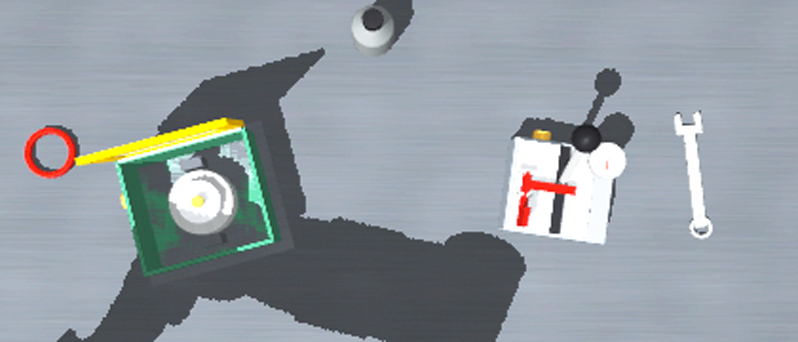

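View pics/topz2.png

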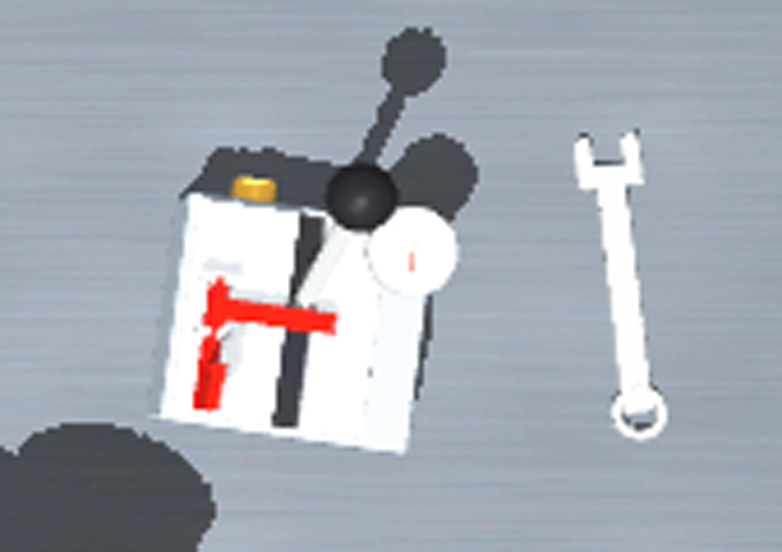

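```bash
cat > fit.py <<'E'
from h import *
np.set_printoptions(precision=1,suppress=True)
p=cv2.imread('pics/top0.png').astype(int); d=np.load('pics/top0.npy')
v,u=np.mgrid[:420,:560]
W=toworld('top',u,v,d)
b,g,r=p[...,0],p[...,1],p[...,2]
print('bench z',np.median(W[300:330,300:400,2]))
def rect(m,off):
    q=W[m][:,:2].astype(np.float32); (c,s,a)=cv2.minAreaRect(q); print('rect',c,s,a,m.sum(), W[m][:,2].mean())
S=(u>330)&(u<425)&(v>190)&(v<280)&(W[...,2]>74)&(W[...,2]<86); rect(S,0)
C=(u>110)&(u<245)&(v>190)&(v<300)&(W[...,2]>94)&(W[...,2]<104)&(g>r+20); rect(C,0)
R=(r>150)&(g<80)&(b<80)&(u>330)&(u<430)
for z in(85,95,105,120,135,150):
    pass
q=W[R]; print('red',len(q)); 
tab=q[q[:,2]>115]; print('tab hi',tab.mean(0) if len(tab) else q[:,2].max(), tab.min(0),tab.max(0))
K=(r<60)&(g<60)&(b<60)&(u>360)&(u<410)&(v>195)&(v<245)&(W[...,2]>190); print('knob',W[K].mean(0),W[K][:,2].max(),K.sum())
Y=(r>180)&(g>120)&(b<80)&(u<250)&(W[...,2]>60); q=W[Y]; i=q[:,2]>q[:,2].max()-12; print('guard top',q[:,2].max(),q[i].mean(0),q[i].min(0),q[i].max(0))
O=(u>262)&(u<295)&(v>138)&(v<172)&(W[...,2]>20); print('oil',W[O].mean(0))
E
python3 fit.py
```

```text
bench z -0.01534355481737748
rect (526.8045654296875, -238.27569580078125) (136.51121520996094, 126.80625915527344) 81.73634338378906 1323 79.78170216268062
rect (508.7535705566406, 252.7362060546875) (158.48480224609375, 181.33740234375) 15.245322227478027 528 99.42174980551091
red 214
tab hi [ 490.1 -172.7  206.2] [ 478.7 -187.4  121.1] [ 501.3   -2.1 1440.1]
knob [ 585.8 -246.1  221.1] 232.02516502799108 143
guard top 1440.1210317093905 [ 478.7   -2.1 1440.1] [ 478.7   -2.1 1440.1] [ 478.7   -2.1 1440.1]
oil [738.4  14.8 111.7]
```

```bash
cat >> fit.py <<'E'
V=d>0
ys=np.radians(-8.26); Rs=np.array([[np.cos(ys),-np.sin(ys)],[np.sin(ys),np.cos(ys)]]); Os=np.array([526.8,-238.3])
yc=np.radians(15.24); Rc=np.array([[np.cos(yc),-np.sin(yc)],[np.sin(yc),np.cos(yc)]]); Oc=np.array([508.8,252.7])
print('---')
q=W[R&V]; L=np.c_[(q[:,:2]-Os)@Rs,q[:,2]]
for lo,hi in((80,92),(92,102),(102,115),(115,125),(125,135),(135,140),(140,150)):
    k=(L[:,2]>lo)&(L[:,2]<=hi)
    if k.any(): print(lo,hi,k.sum(),L[k].mean(0),L[k].min(0),L[k].max(0))
Y=(r>150)&(g>100)&(b<80)&(u<250)&V&(W[...,2]>105); q=W[Y]; L=np.c_[(q[:,:2]-Oc)@Rc,q[:,2]]; print(L.mean(0),L.min(0),L.max(0))
k=L[:,2]>130; print('ang',np.arctan2(L[k,2]-101,80-L[k,0]).mean(), np.polyfit(L[k,2],L[k,0],1))
# gauge
G=V&(u>385)&(u<412)&(v>210)&(v<238)&(W[...,2]>85); q=W[G]; L=np.c_[(q[:,:2]-Os)@Rs,q[:,2]]; print('tall stuff',np.percentile(L,[2,50,98],axis=0))
d2=np.load('pics/scene0.npy');p2=cv2.imread('pics/scene0.png').astype(int); W2=toworld('scene',u,v,d2)
Y=(p2[...,2]>150)&(p2[...,1]>100)&(p2[...,0]<80)&(u<320)&(v>225)&(d2>0)&(W2[...,2]>115); q=W2[Y]; L=np.c_[(q[:,:2]-Oc)@Rc,q[:,2]]
print(L.min(0),L.max(0)); k=L[:,2]>130; print('ang',np.arctan2(L[k,2]-101,80-L[k,0]).mean(),np.polyfit(L[k,2],L[k,0],1))
q=W2[(p2[...,2]>150)&(p2[...,1]<80)&(p2[...,0]<80)&(v<200)&(u<320)&(d2>0)]; L=np.c_[(q[:,:2]-Os)@Rs,q[:,2]]
for lo,hi in((80,92),(92,102),(102,115),(115,125),(125,135),(135,140),(140,150)):
    k=(L[:,2]>lo)&(L[:,2]<=hi)
    if k.any(): print(lo,hi,k.sum(),L[k].mean(0),L[k].min(0),L[k].max(0))
print('hinge',Oc+Rc@[80,0],'edge dirs',Rc,'stand',Rs)
E
python3 fit.py|sed -n '/---/,$p'
```

```text
---
80 92 20 [-10.   32.6  91.2] [-50.8 -14.3  89.8] [11.6 53.1 91.9]
92 102 144 [-4.7 27.9 96.5] [-55.8 -16.1  92.1] [ 13.7  53.9 101.5]
102 115 11 [-32.3  36.8 107.6] [-55.9 -12.9 102.1] [  2.7  52.4 114.6]
115 125 2 [-44.6  52.5 121.6] [-45.9  52.4 121.1] [-43.4  52.6 122.1]
125 135 6 [-46.4  52.6 130.5] [-55.9  52.1 127.7] [-33.4  53.2 133. ]
135 140 6 [-40.7  50.3 137.9] [-50.5  46.4 136.1] [-35.2  52.9 139.7]
140 150 23 [-43.8  49.9 143.8] [-55.8  46.  140.5] [-32.9  52.8 149. ]
[ 70.4  -4.6 242.8] [ 64.1 -90.4 110.5] [ 87.4  90.  281.3]
ang 1.5039137035838681 [-0.1 88. ]
tall stuff [[ 24.1 -72.2  98.8]
 [ 47.2 -44.3 111.8]
 [ 66.8   4.3 228.6]]
[ 64.5 -85.6 115.9] [ 86.4  97.2 279.8]
ang 1.5202585760044642 [-0.1 94.2]
80 92 36 [-11.   34.7  89.5] [-55.6 -13.5  85.2] [ 8.7 56.4 91.6]
92 102 53 [-7.5 35.6 94.9] [-52.2 -11.5  92.1] [ 12.4  60.8 100.3]
115 125 1 [-34.5  54.  123.6] [-34.5  54.  123.6] [-34.5  54.  123.6]
125 135 1 [-56.8  57.  125.5] [-56.8  57.  125.5] [-56.8  57.  125.5]
135 140 10 [-46.   50.5 138.4] [-55.5  45.9 136.5] [-33.5  54.8 139.8]
140 150 6 [-42.1  55.5 142.3] [-46.3  51.6 140.4] [-37.   60.8 146.9]
hinge [586.  273.7] edge dirs [[ 1.  -0.3]
 [ 0.3  1. ]] stand [[ 1.   0.1]
 [-0.1  1. ]]
```

```bash
python3 -m pendant '[[2,0,5.5,0,0,8,255],[8,-2,9.5,0,0,16,255],[14,-5,9.5,0,0,24,255],[20,-8,9.5,0,0,30,255],[25.5,-10.7,9.5,0,0,30,255]]' 40; python3 -m pendant '[[5.5,-2.8,0,0,0,0,255],[11,-5.6,0,0,0,0,255],[16.5,-8.4,0,0,0,0,255],[22.1,-12,0,0,0,0,255],[22.1,-12,0,0,0,0,255]]'
```

```text
time: 1.72
tcp_pos: [374.0, 407.8, 326.6]
tool_rot: [[0.001, -0.964, -0.264], [0.001, -0.264, 0.964], [-1.0, -0.001, 0.0]]
contact_force: [0.4, 1.2, 0.2]
opening: 0.004
time: 2.35
tcp_pos: [596.3, 285.8, 324.6]
tool_rot: [[-0.001, -0.966, -0.258], [-0.001, -0.258, 0.966], [-1.0, 0.001, -0.001]]
contact_force: [-0.3, 0.8, -0.6]
opening: 0.003
```

```bash
python3 -m pendant '[[1.6,-0.5,0,0,0,0,255],[1.6,-0.5,-4,0,0,0,255],[1.6,-0.5,-8,0,0,0,255],[1.6,-0.5,-8,0,0,0,255]]'; python3 -c "
from h import *
shot('scene','s1')
import cv2
a=cv2.imread('pics/s1.png')[180:400,200:480];cv2.imwrite('pics/s1z.png',cv2.resize(a,None,fx=2.5,fy=2.5))"
```

```text
time: 2.85
tcp_pos: [606.8, 283.7, 243.5]
tool_rot: [[-0.006, -0.965, -0.263], [-0.002, -0.263, 0.965], [-1.0, 0.006, -0.0]]
contact_force: [0.3, -0.8, -1.1]
opening: 0.0
```

View pics/s1z.png

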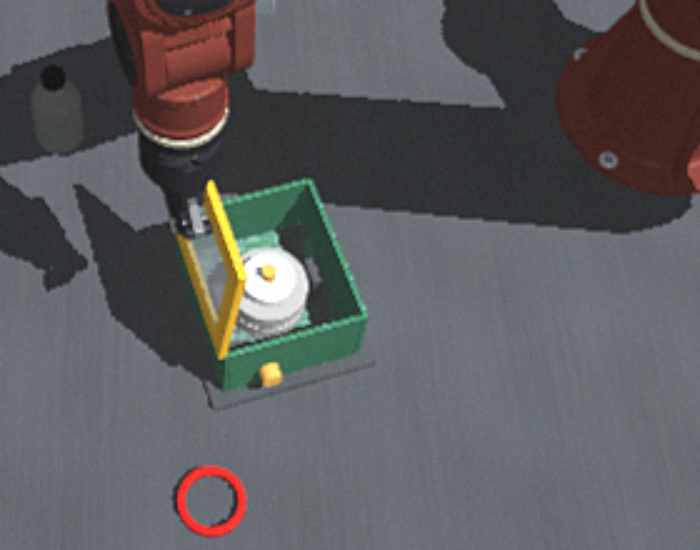

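```bash
python3 -m pendant '[[-2.7,-0.7,-0.3,0,0,0,255],[-4,-1.1,-0.5,0,0,0,255],[-5.3,-1.4,-0.9,0,0,0,255],[-6.6,-1.8,-1.4,0,0,0,255],[-7.8,-2.1,-2,0,0,0,255]]'; python3 -c "
from h import *
shot('scene','s2')
import cv2
a=cv2.imread('pics/s2.png')[180:400,200:480];cv2.imwrite('pics/s2z.png',cv2.resize(a,None,fx=2.5,fy=2.5))"
```

```text
time: 3.52
tcp_pos: [532.7, 263.6, 229.7]
tool_rot: [[0.006, -0.965, -0.263], [0.002, -0.263, 0.965], [-1.0, -0.006, 0.0]]
contact_force: [0.6, -0.9, 3.0]
opening: -0.001
```

View pics/s2z.png

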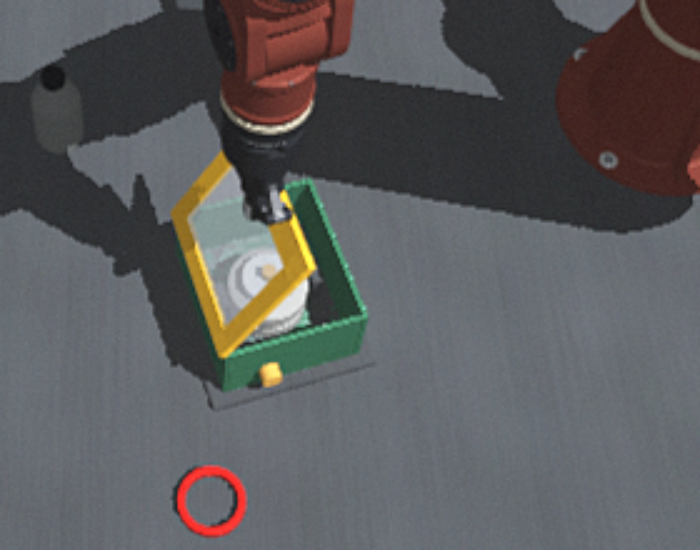

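```bash
python3 -m pendant '[[-2.6,-0.7,-2,0,0,0,255],[-4.4,-1.2,-4,0,0,0,255],[-5.9,-1.6,-6.3,0,0,0,255],[-6.8,-1.9,-8.5,0,0,0,255],[-6.9,-1.9,-9.5,0,0,0,255]]'; python3 -m pendant '[[-0.4,-0.1,-1,0,0,0,255],[-0.4,-0.1,-1.7,0,0,0,255],[-0.4,-0.1,-2.2,0,0,0,255],[-0.4,-0.1,-2.2,0,0,0,255]]'
```

```text
time: 4.2
tcp_pos: [462.7, 244.2, 132.2]
tool_rot: [[0.001, -0.965, -0.263], [0.0, -0.263, 0.965], [-1.0, -0.001, 0.0]]
contact_force: [-1.3, -0.5, 2.4]
opening: -0.005
time: 4.7
tcp_pos: [458.4, 242.9, 109.2]
tool_rot: [[0.0, -0.965, -0.263], [-0.0, -0.263, 0.965], [-1.0, -0.0, -0.0]]
contact_force: [0.2, 1.2, 0.2]
opening: 0.001
```

```bash
python3 -m pendant '[[0,0,-0.2,0,0,0,255],[0,0,-0.4,0,0,0,255],[0,0,-0.4,0,0,0,255]]'; python3 -c "
from h import *
shot('scene','s3')
import cv2
a=cv2.imread('pics/s3.png')[180:400,200:480];cv2.imwrite('pics/s3z.png',cv2.resize(a,None,fx=2.5,fy=2.5))"
```

```text
time: 5.08
tcp_pos: [458.7, 242.9, 108.6]
tool_rot: [[0.002, -0.965, -0.263], [0.001, -0.263, 0.965], [-1.0, -0.002, -0.0]]
contact_force: [-14.4, -5.4, 45.0]
opening: 0.003
```

View pics/s3z.png

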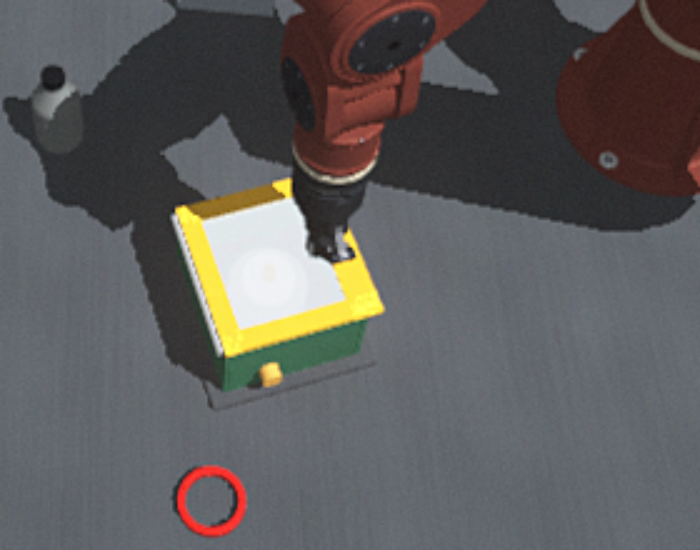

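```bash
python3 -m pendant '[[0,0,4,0,0,0,255],[0,-2,9.5,0,0,-5,255],[0.4,-7.5,9.5,0,0,-13,255],[0.8,-13,9.5,0,0,-20,255],[1.2,-19,9.5,0,0,-23.5,255]]'; python3 -m pendant '[[0.4,-6,0,0,0,0,255],[0.8,-12,0,0,0,0,255],[1.2,-18,0,0,0,0,255],[1.6,-24,0,0,0,0,255],[1.6,-26.3,0,0,0,0,255]]';python3 -m pendant '[[0,0,0,0,0,0,255]]'; python3 -c "
from h import *
for n in('scene','top'): shot(n,n[0]+'4')
import cv2
a=cv2.imread('pics/s4.png')[80:240,200:440];b=cv2.imread('pics/t4.png')[150:310,300:540];cv2.imwrite('pics/s4z.png',cv2.resize(np.hstack([a,b]),None,fx=1.66,fy=1.66))"
```

```text
time: 5.75
tcp_pos: [470.5, 51.3, 200.5]
tool_rot: [[0.001, -0.989, 0.146], [-0.0, 0.146, 0.989], [-1.0, -0.001, 0.0]]
contact_force: [1.4, -0.3, -1.3]
opening: 0.004
time: 6.38
tcp_pos: [486.3, -213.6, 200.1]
tool_rot: [[0.0, -0.989, 0.147], [-0.001, 0.147, 0.989], [-1.0, -0.0, -0.001]]
contact_force: [0.4, 0.1, 0.0]
opening: 0.001
time: 6.5
tcp_pos: [486.1, -211.8, 199.9]
tool_rot: [[-0.0, -0.989, 0.147], [-0.0, 0.147, 0.989], [-1.0, 0.0, -0.0]]
contact_force: [0.2, 0.9, 0.2]
opening: -0.001
```

View pics/s4z.png

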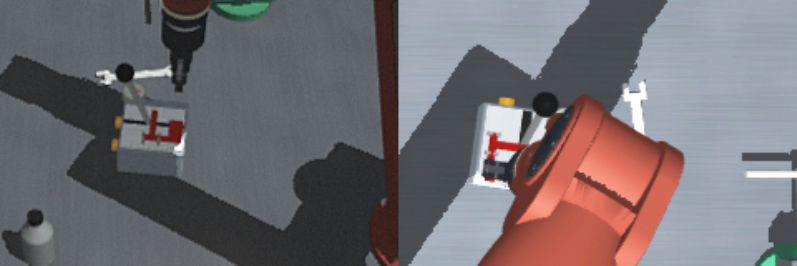

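```bash
python3 -m pendant '[[0,0,-4,0,0,0,255],[0,0,-7.1,0,0,0,255],[0,0,-7.1,0,0,0,255],[0,0,-7.1,0,0,0,255]]';python3 -m pendant '[[0.1,0.9,0,0,0,0,255],[0.2,1.5,0,0,0,0,255],[0.3,2.1,-0.1,0,0,0,255],[0.4,2.6,-0.2,0,0,0,255],[0.5,3.2,-0.5,0,0,0,255]]'; python3 -m pendant '[[0.1,0.6,-0.4,0,0,0,255],[0.2,1.1,-0.9,0,0,0,255],[0.2,1.5,-1.5,0,0,0,255],[0.2,1.8,-2.1,0,0,0,255],[0.2,2,-2.6,0,0,0,255]]'
```

```text
time: 7.1
tcp_pos: [487.0, -209.7, 130.5]
tool_rot: [[0.001, -0.99, 0.143], [-0.001, 0.143, 0.99], [-1.0, -0.001, -0.0]]
contact_force: [-0.1, -0.1, 0.8]
opening: 0.006
time: 7.72
tcp_pos: [491.4, -177.9, 124.3]
tool_rot: [[0.0, -0.99, 0.144], [-0.0, 0.144, 0.99], [-1.0, -0.0, -0.0]]
contact_force: [-0.2, -1.1, 2.5]
opening: -0.001
time: 8.35
tcp_pos: [493.5, -158.1, 97.8]
tool_rot: [[0.0, -0.99, 0.144], [-0.0, 0.144, 0.99], [-1.0, -0.0, -0.0]]
contact_force: [2.0, -1.3, 1.9]
opening: -0.003
```

```bash
python3 -m pendant '[[0,0,-0.2,0,0,0,255],[0,0,-0.3,0,0,0,255],[0,0,-0.3,0,0,0,255]]'; python3 -c "
from h import *
for n in('scene','top','wrist'): shot(n,n[0]+'5')
import cv2
a=cv2.imread('pics/s5.png')[100:220,220:400];b=cv2.imread('pics/t5.png')[180:300,300:480];cv2.imwrite('pics/s5z.png',cv2.resize(np.hstack([a,b]),None,fx=2.2,fy=2.2))"
```

```text
time: 8.72
tcp_pos: [493.3, -157.9, 96.0]
tool_rot: [[0.0, -0.99, 0.144], [0.0, 0.144, 0.99], [-1.0, -0.0, 0.001]]
contact_force: [-2.1, 2.0, 13.6]
opening: 0.001
```

View pics/s5z.png

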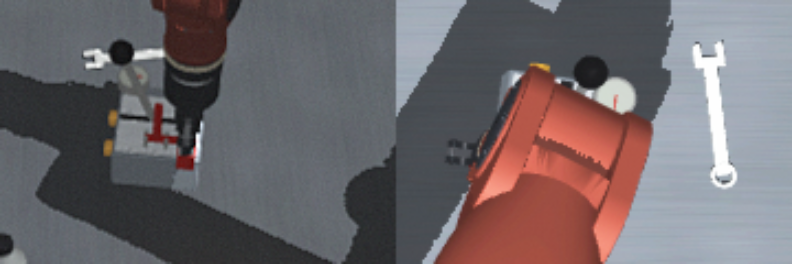

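View pics/w5.png

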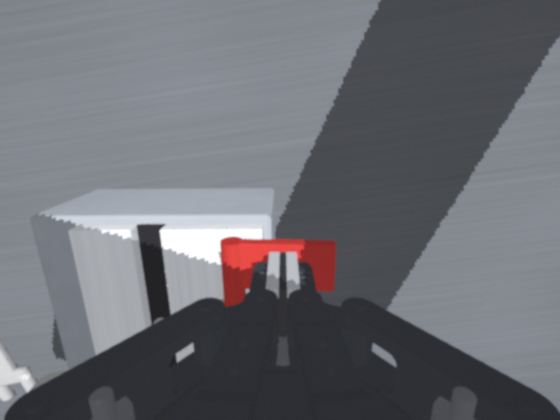

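```bash
python3 -m pendant '[[0,0,-0.2,0,0,0,255],[0,0,-0.2,0,0,0,255]]'; python3 -m pendant '[[0,0,4,0,0,0,255],[0,0,9,0,0,0,200],[0,0,15,0,0,0,60],[0,3,17,0,0,0,0],[0,6,17,0,0,0,0]]';python3 -c "
from h import *
for n in('scene','top'): shot(n,n[0]+'6')
import cv2
a=cv2.imread('pics/s6.png')[100:220,220:400];b=cv2.imread('pics/t6.png')[180:300,300:480];cv2.imwrite('pics/s6z.png',cv2.resize(np.hstack([a,b]),None,fx=2.2,fy=2.2,interpolation=cv2.INTER_CUBIC))"
```

```text
time: 9.12
tcp_pos: [493.3, -157.9, 95.2]
tool_rot: [[0.001, -0.99, 0.144], [0.0, 0.144, 0.99], [-1.0, -0.001, 0.001]]
contact_force: [-6.6, 4.4, 29.5]
opening: 0.003
time: 9.75
tcp_pos: [493.7, -98.1, 264.8]
tool_rot: [[0.002, -0.989, 0.145], [-0.001, 0.145, 0.989], [-1.0, -0.002, -0.001]]
contact_force: [-0.3, -0.5, -0.7]
opening: 0.843
```

View pics/s6z.png

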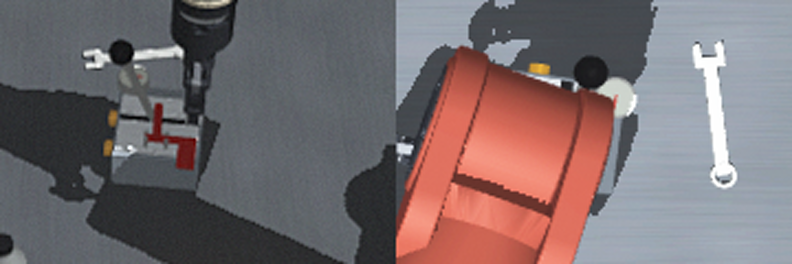

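```bash
python3 -m pendant '[[3,-5,0,0,0,0,0],[6,-10,0,0,0,0,0],[9.1,-14.8,0,0,0,0,0],[9.1,-14.8,0,0,0,0,0]]'; python3 -c "
from h import *
shot('wrist','w7')
print(env.read_state()['tcp_pos'],models.search_frame('lever_knob','wrist')[:2])
shot('scene','s7')
a=cv2.imread('pics/s7.png')[100:220,220:400];cv2.imwrite('pics/s7z.png',cv2.resize(a,None,fx=4,fy=4,interpolation=cv2.INTER_CUBIC))"
```

```text
time: 10.35
tcp_pos: [584.6, -250.0, 260.5]
tool_rot: [[-0.003, -0.989, 0.147], [0.001, 0.147, 0.989], [-1.0, 0.003, 0.0]]
contact_force: [-0.2, 0.4, -1.1]
opening: 0.998
[ 583.82849792 -248.03106351  261.14908321] [{'extent': [285.5, 198.2, 57.4, 124.9], 'p': 0.92}]
```

View pics/w7.png

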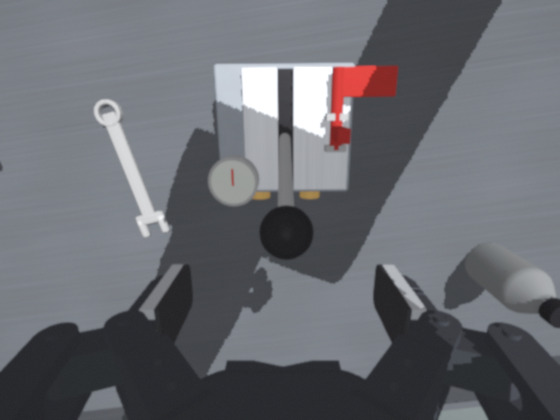

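View pics/s7z.png

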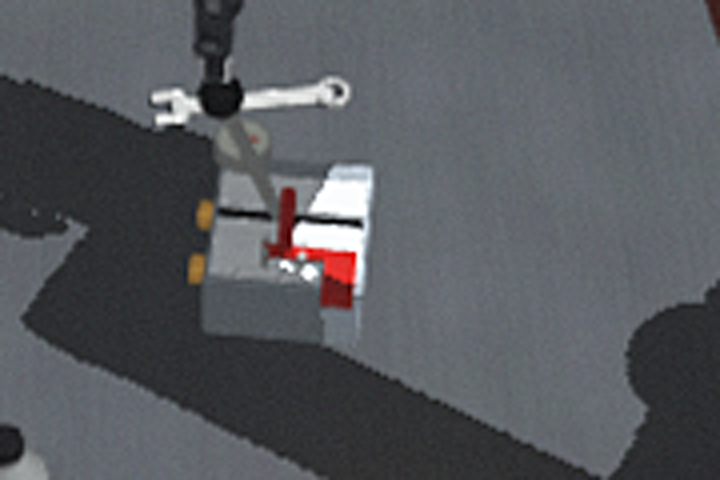

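```bash
python3 -c "
from h import *
d=np.load('pics/w7.npy'); s=d[228:237,282:291]; m=np.median(s); print(m, toworld('wrist',286.,232.,m+18))"
python3 -m pendant '[[0,0.1,-4,0,0,0,0],[0,0.1,-7.5,0,0,0,0],[0,0.1,-7.5,0,0,0,0],[0,0.1,-7.5,0,0,0,0]]'
python3 -c "
from h import *
shot('wrist','w8')"
```

```text
189.3585 [ 583.66519075 -243.45915741  209.4586624 ]
time: 11.0
tcp_pos: [584.6, -244.9, 190.1]
tool_rot: [[0.002, -0.99, 0.143], [-0.001, 0.143, 0.99], [-1.0, -0.002, -0.001]]
contact_force: [0.2, 0.3, 0.2]
opening: 0.999
```

View pics/w8.png

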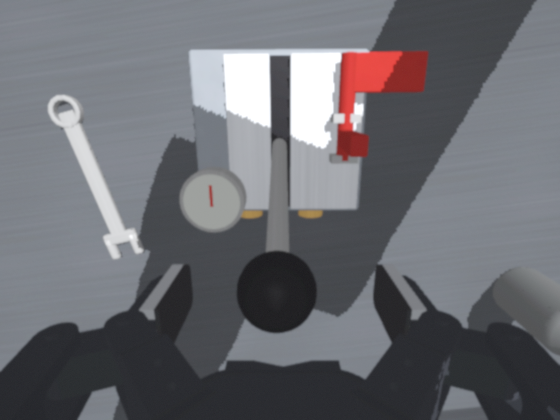

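```bash
python3 -m pendant '[[0,-0.2,-0.3,0,0,0,0],[0,-0.2,-0.3,0,0,0,255],[0,-0.2,-0.3,0,0,0,255],[0,-0.2,-0.3,0,0,0,255],[0,-0.2,-0.3,0,0,0,255]]' 50
python3 -m pendant '[[0,0,0,0,0,0,255],[0,0,0,0,0,0,255]]'
python3 -c "
from h import *
shot('wrist','w9')"
```

```text
time: 11.68
tcp_pos: [584.3, -247.6, 185.6]
tool_rot: [[0.0, -0.99, 0.144], [-0.001, 0.144, 0.99], [-1.0, -0.0, -0.001]]
contact_force: [-0.3, -1.7, 3.5]
opening: 0.395
time: 11.92
tcp_pos: [584.4, -247.6, 185.6]
tool_rot: [[0.0, -0.99, 0.144], [-0.001, 0.144, 0.99], [-1.0, -0.001, -0.001]]
contact_force: [-1.1, -3.4, 4.4]
opening: 0.394
```

View pics/w9.png

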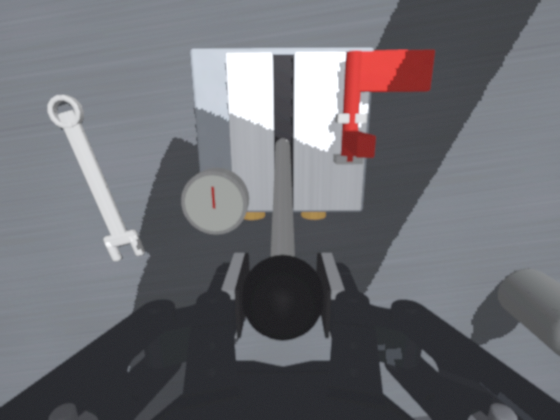

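```bash
python3 -m pendant '[[-0.8,0.1,0.3,0,0,0,255],[-1.6,0.2,0.5,0,0,0,255],[-2.4,0.35,0.7,0,0,0,255],[-3.3,0.5,0.8,0,0,0,255],[-4.1,0.6,0.9,0,0,0,255]]' 60
python3 -m pendant '[[-0.8,0.1,0.1,0,0,0,255],[-1.6,0.2,0.1,0,0,0,255],[-2.5,0.4,0.1,0,0,0,255],[-3.4,0.5,0,0,0,0,255],[-4.2,0.6,-0.1,0,0,0,255]]'
python3 -c "
from h import *
shot('wrist','w10')"
```

```text
time: 12.6
tcp_pos: [543.9, -241.9, 194.4]
tool_rot: [[0.002, -0.99, 0.142], [-0.001, 0.142, 0.99], [-1.0, -0.002, -0.001]]
contact_force: [3.2, -5.5, -0.2]
opening: 0.39
time: 13.22
tcp_pos: [500.6, -235.0, 193.1]
tool_rot: [[-0.0, -0.99, 0.144], [0.0, 0.144, 0.99], [-1.0, 0.0, 0.0]]
contact_force: [0.6, 0.4, -0.4]
opening: -0.0
```

View pics/w10.png

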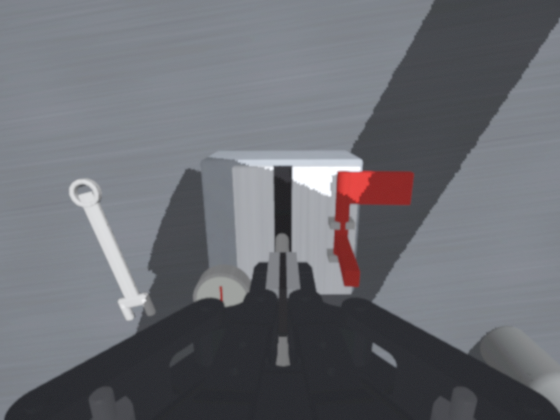

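```bash
python3 -m pendant '[[0,0,4,0,0,0,200],[0,0,7,0,0,0,0],[3,-0.4,7,0,0,0,0],[6,-0.9,7,0,0,0,0],[8.4,-1.2,7,0,0,0,0]]' 100
python3 -m pendant '[[0,0,0,0,0,0,0],[0,0,0,0,0,0,0]]'
python3 -c "
from h import *
p,d=shot('wrist','w11'); print(models.search_frame('lever_knob','wrist')[:1])
from scipy import ndimage
c=eyes.get_calibration('wrist')
s=d[228:237,278:295]; m=np.median(s); 
v,u=np.mgrid[:420,:560]; W=toworld('wrist',u,v,d); k=(d>0)&(W[...,2]>200)&(W[...,2]<235)&(abs(u-285)<60)&(v<320)
q=W[k]; 
from scipy.optimize import least_squares
r=least_squares(lambda x:np.linalg.norm(q-x,axis=1)-18,[584,-246,210],loss='soft_l1'); print(r.x,k.sum(),abs(r.fun).mean())
print(env.read_state()['tcp_pos'])"
```

```text
time: 13.9
tcp_pos: [586.2, -247.3, 263.2]
tool_rot: [[0.0, -0.99, 0.144], [-0.0, 0.144, 0.99], [-1.0, -0.0, -0.0]]
contact_force: [-0.7, -0.4, 0.3]
opening: 0.999
time: 14.15
tcp_pos: [584.7, -247.0, 263.0]
tool_rot: [[-0.001, -0.99, 0.144], [0.0, 0.144, 0.99], [-1.0, 0.001, 0.0]]
contact_force: [-1.1, -0.7, -1.1]
opening: 0.999
[{'extent': [283.4, 194.4, 54.9, 121.2], 'p': 0.62}]
[ 584.6379653  -247.60439776  208.05849874] 2234 0.35141628462230307
[ 584.58969824 -247.1320199   263.4189516 ]
```

View pics/w11.png

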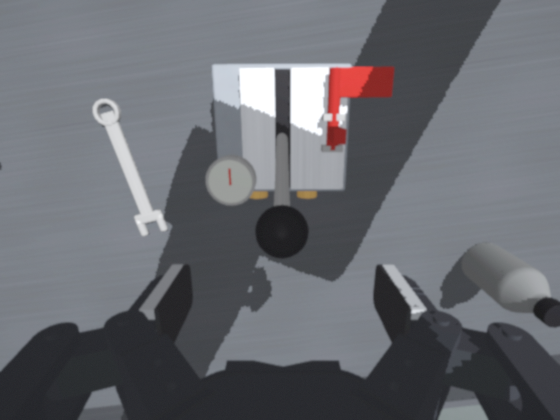

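```bash
python3 -m pendant '[[0,0,-4,0,0,0,0],[0,0,-8.5,0,0,0,0],[0,0,-8.5,0,0,0,0],[0,0,-8.5,0,0,0,0]]'
python3 -m pendant '[[0,0,0,0,0,0,255],[0,0,0,0,0,0,255],[0,0,0,0,0,0,255],[0,0,0,0,0,0,255],[0,0,0,0,0,0,255]]' 60
```

```text
time: 14.75
tcp_pos: [585.7, -247.6, 180.2]
tool_rot: [[0.002, -0.99, 0.144], [-0.001, 0.144, 0.99], [-1.0, -0.002, -0.001]]
contact_force: [-1.0, -0.9, 0.0]
opening: 1.002
time: 15.38
tcp_pos: [585.7, -247.9, 179.3]
tool_rot: [[0.001, -0.99, 0.144], [-0.002, 0.144, 0.99], [-1.0, -0.002, -0.001]]
contact_force: [-1.1, -2.1, 4.6]
opening: 0.395
```

```bash
python3 -m pendant '[[0,0,0,0,0,0,255],[-0.8,0.1,0.3,0,0,0,255],[-1.6,0.2,0.5,0,0,0,255],[-2.4,0.35,0.7,0,0,0,255],[-3.3,0.5,0.8,0,0,0,255]]' 110
python3 -c "
from h import *
shot('wrist','w12')"
```

```text
time: 16.0
tcp_pos: [554.4, -243.4, 187.8]
tool_rot: [[0.006, -0.99, 0.144], [-0.002, 0.144, 0.99], [-1.0, -0.006, -0.002]]
contact_force: [7.6, -4.6, 4.6]
opening: 0.382
```

View pics/w12.png

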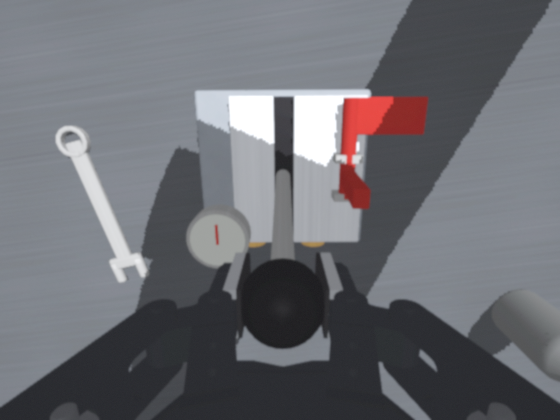

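```bash
python3 -m pendant '[[0.9,-0.15,-0.1,0,0,0,255],[1.7,-0.3,-0.3,0,0,0,255],[2.5,-0.4,-0.5,0,0,0,255],[3.3,-0.5,-0.8,0,0,0,255]]'
python3 -m pendant '[[0,0,0,0,0,0,0],[0,0,0,0,0,0,0],[0,0,0,0,0,0,0],[0,0,4,0,0,0,0],[0,0,9,0,0,0,0]]'
python3 -c "
from h import *
s=env.read_state();print(s['joint_pos'],s['tcp_pos'])"
```

```text
time: 16.55
tcp_pos: [586.2, -247.9, 179.2]
tool_rot: [[0.001, -0.99, 0.144], [-0.002, 0.144, 0.99], [-1.0, -0.002, -0.001]]
contact_force: [-4.6, -2.1, 16.4]
opening: 0.384
time: 17.18
tcp_pos: [584.3, -246.7, 268.3]
tool_rot: [[-0.002, -0.99, 0.144], [0.002, 0.144, 0.99], [-1.0, 0.003, 0.001]]
contact_force: [0.1, -0.4, -0.3]
opening: 0.997
[-5.14697681e-01  4.96368322e-01  2.53836134e-01  1.33117815e+00
  1.27982682e-04 -3.70267370e-01] [ 584.30459946 -246.65085816  268.26389263]
```

```bash
python3 -m pendant '[[0,0,0,0,0,-10,0],[0,0,0,0,0,-20,0],[0,0,0,0,0,-30,0],[0,0,0,0,0,-40,0],[0,0,0,0,0,-50,0]]'
python3 -m pendant '[[0,0,0,0,0,-10,0],[0,0,0,0,0,-20,0],[0,0,0,0,0,-30,0],[0,0,0,0,0,-40,0],[0,0,0,0,0,-40,0]]'
python3 -c "
from h import *
shot('wrist','w13')"
```

```text
time: 17.8
tcp_pos: [584.9, -247.0, 268.1]
tool_rot: [[-0.0, -0.521, 0.854], [0.0, 0.854, 0.521], [-1.0, 0.001, -0.0]]
contact_force: [0.1, -0.9, -1.0]
opening: 1.002
time: 18.42
tcp_pos: [585.0, -247.0, 268.1]
tool_rot: [[-0.0, 0.143, 0.99], [0.0, 0.99, -0.143], [-1.0, 0.0, -0.0]]
contact_force: [-0.7, -0.0, 0.3]
opening: 0.999
```

View pics/w13.png

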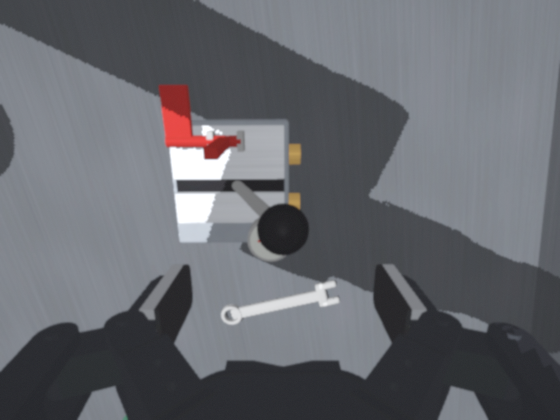

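```bash
python3 -m pendant '[[0,0,-4,0,0,0,0],[0,0,-8.2,0,0,0,0],[0,0,-8.2,0,0,0,0],[0,0,-8.2,0,0,0,0]]'
python3 -m pendant '[[0,0,0,0,0,0,255],[0,0,0,0,0,0,255],[0,0,0,0,0,0,255],[0,0,0,0,0,0,255]]' 40
python3 -m pendant '[[-0.8,0.1,0.3,0,0,0,255],[-1.6,0.2,0.5,0,0,0,255],[-2.4,0.35,0.7,0,0,0,255],[-3.3,0.5,0.8,0,0,0,255],[-4.1,0.6,0.9,0,0,0,255]]'
```

```text
time: 18.98
tcp_pos: [585.9, -247.5, 187.9]
tool_rot: [[0.001, 0.142, 0.99], [-0.001, 0.99, -0.142], [-1.0, -0.001, 0.002]]
contact_force: [0.7, -0.2, 0.2]
opening: 0.998
time: 19.48
tcp_pos: [585.3, -247.3, 187.2]
tool_rot: [[0.001, 0.144, 0.99], [-0.001, 0.99, -0.144], [-1.0, -0.001, 0.001]]
contact_force: [-1.9, 0.6, 5.3]
opening: 0.4
time: 20.1
tcp_pos: [549.2, -242.4, 199.3]
tool_rot: [[0.013, 0.143, 0.99], [-0.004, 0.99, -0.143], [-1.0, -0.002, 0.013]]
contact_force: [12.9, 0.9, 16.3]
opening: 0.4
```

```bash
python3 -c "
from h import *
p,d=shot('wrist','w14');shot('scene','s14');shot('top','t14')
a=cv2.imread('pics/s14.png')[100:220,220:400];cv2.imwrite('pics/s14z.png',cv2.resize(a,None,fx=4,fy=4,interpolation=cv2.INTER_CUBIC))
a=cv2.imread('pics/t14.png')[180:300,300:480];cv2.imwrite('pics/t14z.png',cv2.resize(a,None,fx=4,fy=4,interpolation=cv2.INTER_CUBIC))"
```

```text
(no output)
```

View pics/w14.png

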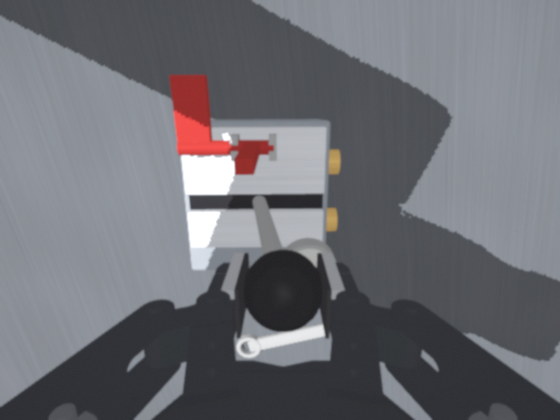

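View pics/s14z.png

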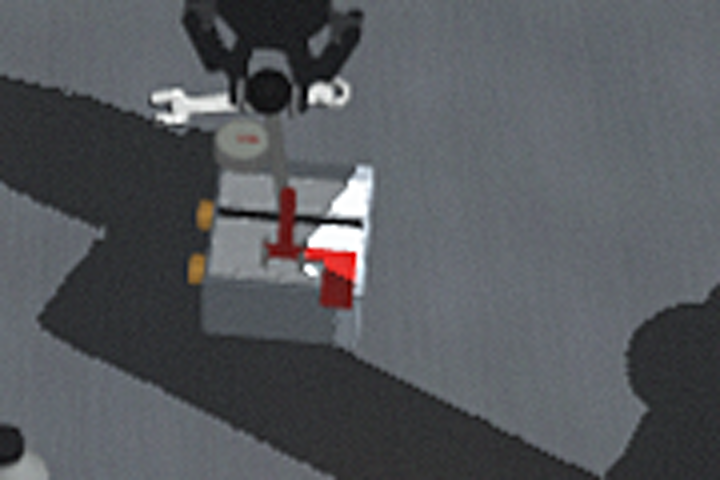

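View pics/t14z.png

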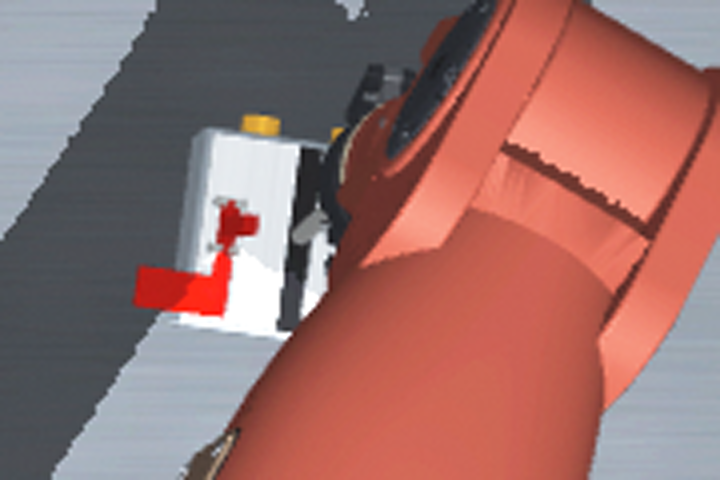

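```bash
python3 -m pendant '[[0,0,0,0,0,0,255],[0,0,0,0,0,0,255],[-0.8,0.1,0,0,0,0,255],[-1.6,0.2,0.1,0,0,0,255]]' 20
```

```text
time: 20.75
tcp_pos: [532.8, -240.2, 200.1]
tool_rot: [[0.012, 0.143, 0.99], [-0.003, 0.99, -0.143], [-1.0, -0.002, 0.012]]
contact_force: [11.1, 2.5, 16.0]
opening: 0.396
```

```bash
python3 -m pendant '[[-0.8,0.1,0.2,0,0,0,255],[-1.6,0.2,0.2,0,0,0,255],[-2.4,0.35,0.1,0,0,0,255],[-3.3,0.5,0,0,0,0,255],[-4.1,0.6,-0.2,0,0,0,255]]'
python3 -c "
from h import *
p,d=shot('wrist','w15')"
```

```text
time: 21.38
tcp_pos: [490.4, -234.3, 197.1]
tool_rot: [[0.009, 0.143, 0.99], [-0.003, 0.99, -0.143], [-1.0, -0.002, 0.009]]
contact_force: [8.9, 2.0, 0.4]
opening: 0.396
```

View pics/w15.png

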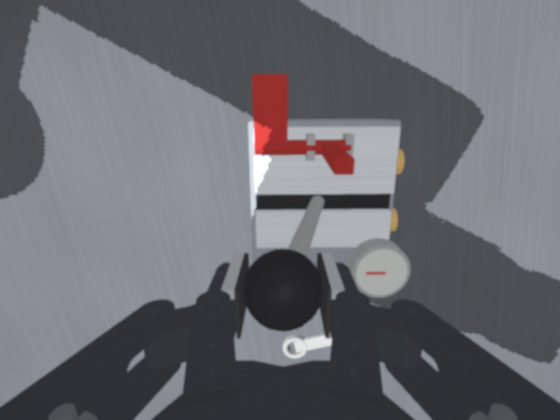

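```bash
python3 -m pendant '[[-0.7,0.1,-0.2,0,0,0,255],[-1.4,0.2,-0.5,0,0,0,255],[-2,0.3,-0.7,0,0,0,255],[-2,0.3,-0.7,0,0,0,255]]'
```

```text
time: 21.92
tcp_pos: [469.4, -231.3, 189.2]
tool_rot: [[0.006, 0.144, 0.99], [-0.003, 0.99, -0.144], [-1.0, -0.002, 0.006]]
contact_force: [5.2, -0.5, 7.2]
opening: 0.397
```

```bash
python3 -m pendant '[[-0.3,0.05,-0.1,0,0,0,255],[-0.5,0.07,-0.1,0,0,0,255],[-0.5,0.07,-0.1,0,0,0,255]]'
```

```text
time: 22.3
tcp_pos: [468.4, -231.2, 188.9]
tool_rot: [[0.014, 0.143, 0.99], [-0.003, 0.99, -0.143], [-1.0, -0.001, 0.014]]
contact_force: [21.6, -1.9, 1.7]
opening: 0.401
```

```bash
python3 -m pendant '[[0,0,0,0,0,0,255],[0,0,0,0,0,0,255],[0,0,0,0,0,0,255],[0,0,0,0,0,0,255]]' 60
python3 -c "
from h import *
p,d=shot('wrist','w16');shot('scene','s16');shot('top','t16')
a=cv2.imread('pics/s16.png')[100:340,200:400];b=cv2.imread('pics/t16.png')[140:320,80:480]
cv2.imwrite('pics/s16z.png',cv2.resize(a,None,fx=2.5,fy=2.5));cv2.imwrite('pics/t16z.png',cv2.resize(b,None,fx=2,fy=2))
v,u=np.mgrid[:420,:560]; W=toworld('wrist',u,v,d); k=(d>0)&(W[...,2]>195)&(W[...,2]<240)&((u-283)**2+(v-288)**2<30**2)
q=W[k]
from scipy.optimize import least_squares
r=least_squares(lambda x:np.linalg.norm(q-x,axis=1)-18,[468,-230,208],loss='soft_l1'); x=r.x
dx=x[:2]-[526.8,-238.3]; lx=.9896*dx[0]-.1437*dx[1]; print(x,lx,'lever',.35-np.arctan2(lx,x[2]-50))
W=toworld('top',u,v,np.load('pics/t16.npy')); P=cv2.imread('pics/t16.png').astype(int)
k=(P[...,2]>130)&(P[...,1]>90)&(P[...,0]<80)&(u<250)&(W[...,2]>60)&(W[...,2]<400); print('guard z',np.percentile(W[k][:,2],[2,50,98]))
s=env.read_state();print(s['contact_force'],s['opening'],s['time'])"
```

```text
time: 22.8
tcp_pos: [468.5, -231.2, 189.0]
tool_rot: [[0.013, 0.142, 0.99], [-0.004, 0.99, -0.142], [-1.0, -0.002, 0.014]]
contact_force: [19.6, -1.0, 3.9]
opening: 0.389
[ 468.09181057 -231.22315921  207.43955933] -59.11456627742228 lever 0.7091867526417719
guard z [103.34288052 109.02382097 114.46583868]
[20.24297108 -1.37271575  3.17494323] 0.3906681163033214 22.95
```

View pics/w16.png

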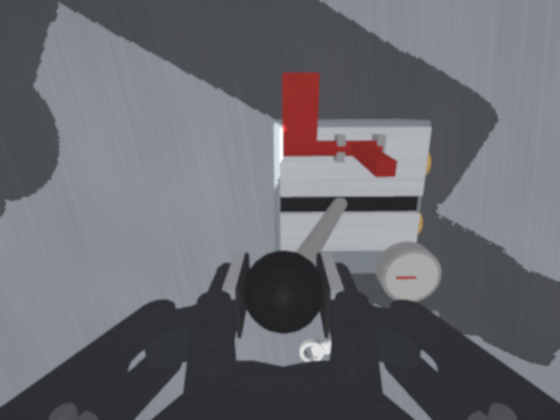

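View pics/s16z.png

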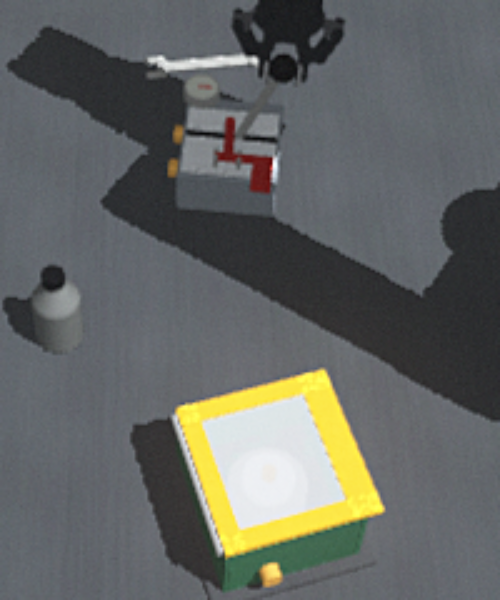

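View pics/t16z.png

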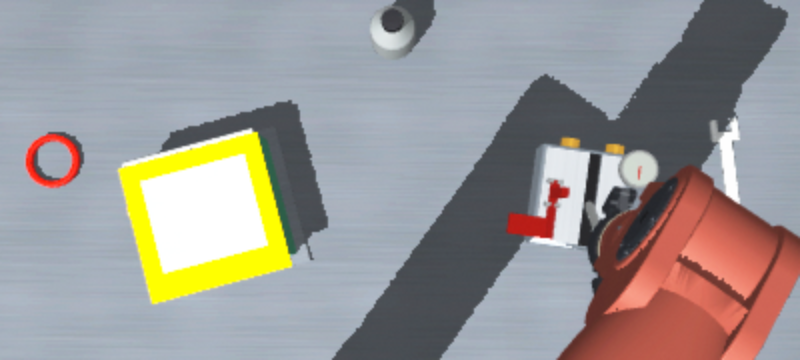

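```bash
python3 -c "
from workcell import env
print(env.sign_off())"
```

```text
the job is handed in; nothing more can be done
None
```

I handed the job in at about 23 s with the guard shut, the catch open and the lever held fully pulled. No verdict was reported.

| Item | Last check |
|---|---|
| **Guard** | Folded flat against its stop; pressing it gave 45 N at the fingertips. In the last picture its top lies at about z = 109 mm, the shut height. |
| **Catch** | Tab pushed level against its end stop, where the force rose to about 30 N. The last pictures show the bar still upright. |
| **Lever** | Knob gripped front and back at 60 N and pulled to the stop. A sphere fit gives a lever angle of about 0.71 rad, against a full pull of 0.70. The force on the tool is steady at about 20 N, well above the 5.5 N spring. |

- **Lever slipped once:** my first grip, with the fingers on either side of the knob, slipped off part-way and the lever sprang back. I tried that grip again, saw it start to creep, and returned the lever to rest. I then turned the gripper 90° so one finger sits behind the knob, and that held to the end.
- **Bystanders:** the oil bottle and seal ring look unmoved. The spanner is partly hidden by the arm in the last picture, but nothing touched it and what shows of it looks unmoved. I judged these by eye and did not measure them.

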